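# Shut and lock the hatch of an alarm control panel

### The arm

A 6-joint arm with a two-finger parallel gripper is mounted at the origin on the work surface. World frame = base frame: x ahead of the robot, y to its left, z up, the work surface at z = 0. Lengths are in mm, angles in rad, forces in N, time in s.
With the tool pointing down it reaches from about 250 to 800 mm from the base axis. Payload 8.5 kg.
Tool frame: the origin (TCP) lies between the finger pads; the fingertips stand 19 mm ahead of it and the grasp point (between the pads) is the TCP; z points along the fingers, x is the direction in which the jaws open and shut, and the axes are right-handed (so a half turn about z gives the same grasp; the last joint's range is limited). The gripper opens to 85 mm and grips with 20 to 120 N. Pads are 22 mm wide; open, the fingers measure 114 mm over their backs; the gripper's body (76 mm by 85 mm) begins 54 mm behind the grasp point. The pads swing forward as they close: fully open they stand 13 mm farther back than shut.
Start: joints at [1.252, 0.238, -0.013, 1.319, 0, 1.571], TCP at [164.533, 498.504, 217.276] pointing down, gripper open.
Joint ranges: [-2.66, 2.66], [-1.03, 1.9], [-1.14, 1.46], [-1.82, 2.27], [-1.45, 1.34], [-3.14, 3.14]. Speed limits (rad/s): [2.22, 2.22, 2.79, 3.14, 3.14, 3.14].

### API

Orientations are given as a rotation vector (axis times angle).
In Python, from rig import r gives the robot as it stands. The module is installed in compiled form; this text tells all that it offers.
- The arm moves only by the shell command python3 -m pendant 'ROWS' [OPENING] [FORCE]. ROWS is a JSON object of lists of equal length, an entry for each row: "xyz": the shift along the tool's x, y, z in mm, a list of three; "rot": the turn, a rotation vector about the tool's x, y, z in degrees, a list of three. A call has 1 to 10 rows; each row is the pose to reach, as a shift and turn from the pose measured when the call began, along the tool's axes at that moment; what a row does not reach only later rows make up. A row lasts 1/12 s, in which the tool goes at most 41.7 mm and 7.16 degrees, less where a joint would pass 70% of its speed; a pose out of reach is approached as far as the arm can. A call with a gripper value outside its range is refused whole. OPENING is the opening, from 0 (shut) to 1 (fully open), set as the call begins (- or left out, the last holds). The fingers move at their own pace and stop on an object; FORCE is the grip in N (left out, the last holds). Time passes only in rows, so rows that repeat a pose let the fingers close. It gives the time, the measured TCP pose, the force and the opening at its end, in the units of the state.
- r.observe(): the state, without advancing time (a new reading comes with each control period).
- r.camera(name): name is "side" or "top" or "wrist"; returns a dict with "color" (384x512x3 uint8, red, green, blue), "fx", "fy", "cx", "cy" (pixels), "pose" (4x4, takes a point from camera to world coordinates); the wrist camera has in their place "hand_eye" (4x4, takes a point from camera to tool coordinates, whose origin is the TCP and whose axes are the tool frame's). Camera axes: x right, y down, z forward; pixel columns grow to the right and rows downward; lengths in mm; the calibration is good to about 2 mm. A picture is of the moment at which its call begins: read the wrist's pose just before it. There is no depth.
- r.hand_in(): hands the job in, once; it reports no verdict.
Trained networks look in the newest picture that a camera, given by its name, has taken for a name from the list of things; names that differ only in an ending like _2 or _b are one class to them, and where a whole thing is asked for, a point or a joint stands for the part that bears it (a point fixed in the world has none). Each returns a list of dicts, best first, with "score" (0 to 1); they miss things now and then, are a little off and sometimes report something else, mostly with a low value. They report only what shows in the picture. A call takes as long as a camera call.
- r.trace(camera, thing): "pixels" (384x512 bool, what is visible of it) and "rect" ([left, top, right, bottom] in pixels, round what is visible of it).
- r.landmark_of(camera, thing): "point" ([column, row] in pixels: a listed point, or the origin of a listed thing).
The state is a dict: "time_s": time; "joint_positions": joint angles; "dq": joint speeds; "joint_torque": joint torques, N m; "tcp_pos": TCP position; "orientation": TCP orientation; "wrist_force": force on the tool from outside, world axes, zero at the start; "wrist_torque": the same for the moment, N m; "grip_width": opening from 0.0 (shut) to 1.0 (fully open).
Only numpy, scipy, OpenCV 4.12 (cv2) and the standard library are available. Lean on these libraries where they do the work, as an engineer would, in place of code of your own. Each camera call takes 0.05 s, during which the arm holds its last target. There are 200 camera calls.

### The job

Swing the red hatch cover of the alarm control panel shut, then push its sprung yellow-winged stud straight in until it bottoms and, keeping it there, turn it a quarter turn clockwise until it locks, so that it stays down and turned when you let go. Go by feel and gently (a push of about 12 N in all is plenty, over 20 N is too much): do not force the stud against its receptacle, and leave the smoke detector, the red beacon and the multimeter where they are.

Things in the scene. Friction and masses are not known exactly. Their poses are not given: they have to be found in the camera images.
- panel: White steel alarm control panel, fixed, lying on its back on the bench: 250 mm (x) by 340 mm (y) by 85 mm high. Origin: centre of its underside; z up. Its top face, 85 mm up, has the hatch opening (113 by 116 mm) in its -y half; display and keys in the +y half.
- lid_hinge (a point): Middle of the cover's hinge line, on the cover's underside: 85 mm above the panel's underside, at panel x = -75 mm, y = -60 mm. x points along the cover from the hinge to the free edge (panel +x when shut), y along the hinge line (panel +y), z out of the cover's outer face.
- lid_edge (a point): Middle of the hatch cover's free edge, on its outer face. The cover is a red plate 125 mm long (hinge to free edge), 130 mm wide and 4 mm thick. Nothing but the stud, in its middle line 95 mm from the hinge, stands on its outer face.
- lid (a joint): Opening angle of the hatch cover (rad): 0 is shut, lying on the panel's top face; it starts at about 0.9 to 1.35, standing up on its hinge on the panel's -x side (the robot's side) with the outer face towards the robot. A stiff hinge: it stays where it is left and takes about 2 to 3 N at the free edge to swing.
- stud: Sprung stud on the cover: black round flange (38 mm across, 4 thick) with a yellow wing to grip on it (34 mm long, 9 thick, 20 high). Origin: on its axis at the flange's top, where the wing stands; with the cover shut and the stud out, 121 mm above the panel's underside. x along the wing, z outward. At turn 0 the wing lies along the cover's length (panel x).
- stud_press (a joint): How far the stud is pushed in (m), 0 out. The spring pushes back with 3 N at 0, plus 0.15 N per mm. Cover shut, its T-bar meets the rigid bottom of the receptacle after 12 to 24 mm: this depth differs from panel to panel, is not measured and must be felt. Locked and let go, it springs back about 4 mm and stays 7 to 20 mm in; unlocked, it springs out to 0.
- stud_turn (a joint): Turn of the stud, clockwise positive seen from outside (rad). Starts at 0 to 0.06, where its T-bar (24 by 5 by 4 mm) fits the receptacle's slot; end stop at 1.5, where it locks. Light friction, no return spring. The bar turns freely only within 1.8 mm of the receptacle's bottom; higher up it strikes its ridges.
- detector: White smoke detector with an orange band, loose on the bench beside the panel: 100 mm across, 48 mm high. Origin: centre of its underside. Leave alone.
- beacon: Red beacon on a white base, loose on the bench beside the panel: 90 mm across, 64 mm high. Origin: centre of its underside. Leave alone.
- meter: Yellow multimeter lying loose beyond the panel: 75 by 140 by 32 mm. Origin: centre of its underside. Leave alone.

How it is judged (in metres and radians):
On the way:
1. the hatch cover is shut (value of joint lid below 0.03 rad), for 0.2 s.
At the end, for the whole second after the job is handed in: The cover is shut (opened less than 0.03 rad), the stud is turned past 1.4 rad and, let go and at rest, is held more than 5.5 mm in by the receptacle (value of joint lid below 0.03 rad and value of joint stud_turn above 1.4 rad and value of joint stud_press above 0.0055 m and not (velocity of joint stud_press above 0.005 m/s) and velocity of joint stud_press above -0.005 m/s); the robot touches nothing.
It fails at once if the stud is forced against its receptacle with more than 18 N (over the spring's own force) (contact force between stud and panel above 18 N).
It fails at once if the smoke detector is displaced by more than 20 mm (distance of detector from where it was at the start of the episode above 0.02 m).
It fails at once if the beacon is displaced by more than 20 mm (distance of beacon from where it was at the start of the episode above 0.02 m).
It fails at once if the multimeter is displaced by more than 20 mm (distance of meter from where it was at the start of the episode above 0.02 m).
It also fails if it takes over 64 s, if anything falls off the work surface, if the arm or the gripper's body presses on something with over 40 N, if the wrist force passes 120 N, or if a joint passes its speed limit or range.

## Working session

There is one attempt and no reset: what is moved stays moved. The work goes in short steps, Python scripts to look and compute and a shell command to move; the robot and the scene stay as the last step left them, time stands still between calls to the robot, and variables do not carry over. Pictures are saved under pics/ and viewed, about 8 in all and at most 12, crops included, and the job is handed in when it is done.

```bash
mkdir -p pics
cat > h.py <<'E'
from rig import r
import numpy as np, cv2
from scipy.spatial.transform import Rotation as R
def T():
    s=r.observe(); M=np.eye(4); M[:3,:3]=R.from_rotvec(s["orientation"]).as_matrix(); M[:3,3]=s["tcp_pos"]; return M
def cam(n,save=None):
    t=T(); c=r.camera(n); P=c["pose"] if "pose" in c else t@np.array(c["hand_eye"])
    if save: cv2.imwrite("pics/"+save,c["color"][:,:,::-1])
    return c,np.array(P)
def ray(c,P,px):
    d=np.array([(px[0]-c["cx"])/c["fx"],(px[1]-c["cy"])/c["fy"],1.]); d=P[:3,:3]@d; return P[:3,3],d/np.linalg.norm(d)
def proj(c,P,X):
    q=np.linalg.inv(P)@np.append(X,1); return np.array([c["fx"]*q[0]/q[2]+c["cx"],c["fy"]*q[1]/q[2]+c["cy"]])
def tri(rs):
    A=0;b=0
    for o,d in rs:
        M=np.eye(3)-np.outer(d,d); A=A+M; b=b+M@o
    X=np.linalg.solve(A,b); return X,[np.linalg.norm(np.cross(X-o,d)) for o,d in rs]
def st():
    s=r.observe(); print({k:np.round(s[k],3).tolist() for k in s})
E
python3 - <<'E'
from h import *
st()
cs={}
for n in("side","top","wrist"):
    cs[n]=cam(n,n+"0.png"); print(n,np.round(cs[n][1],2).tolist(),cs[n][0]["fx"])
    for t in("panel","lid_hinge","lid_edge","stud","detector","beacon","meter"):
        l=r.landmark_of(n,t); print(t,[(np.round(x["point"]).tolist(),round(x["score"],2)) for x in l[:2]])
ims=[cv2.imread(f"pics/{n}0.png") for n in("side","top")]
cv2.imwrite("pics/a.png",cv2.resize(np.hstack(ims),(800,300)))
for t in("panel","lid_hinge","lid_edge","stud"):
    rs=[];
    for n in("side","top"):
        l=r.landmark_of(n,t)
        if l: rs.append(ray(*cs[n],l[0]["point"]))
    if len(rs)==2: print(t,tri(rs))
E
```

```text
{'time_s': 0.0, 'joint_positions': [1.252, 0.239, -0.014, 1.319, 0.0, 1.571], 'dq': [0.001, -0.002, 0.0, -0.0, -0.0, -0.0], 'joint_torque': [-0.001, -53.879, 34.644, 0.018, -0.0, -0.0], 'tcp_pos': [164.424, 498.13, 216.686], 'orientation': [2.545, 1.84, -0.002], 'wrist_force': [0.93, -0.039, -0.527], 'wrist_torque': [0.012, -0.019, 0.043], 'grip_width': 1.0}
side [[-0.87, -0.36, 0.33, 298.18], [-0.49, 0.67, -0.56, 591.38], [-0.02, -0.65, -0.76, 808.48], [0.0, 0.0, 0.0, 1.0]] 395.3167885709304
panel [([291.0, 195.0], 0.86)]
lid_hinge [([326.0, 162.0], 0.63)]
lid_edge [([304.0, 124.0], 0.87)]
stud [([319.0, 134.0], 0.47)]
detector [([239.0, 288.0], 0.94)]
beacon [([295.0, 124.0], 0.87)]
meter [([214.0, 175.0], 0.97)]
top [[-0.01, -1.0, 0.08, 487.11], [-1.0, 0.01, -0.01, 80.2], [0.01, -0.08, -1.0, 1357.18], [0.0, 0.0, 0.0, 1.0]] 444.5053989677851
panel [([290.0, 209.0], 0.94)]
lid_hinge [([321.0, 226.0], 0.62)]
lid_edge [([316.0, 203.0], 0.88), ([380.0, 173.0], 0.47)]
stud [([323.0, 218.0], 0.73)]
detector [([192.0, 211.0], 0.87)]
beacon [([378.0, 171.0], 0.95)]
meter [([275.0, 144.0], 0.9)]
wrist [[0.31, 0.9, 0.29, 89.22], [0.95, -0.3, -0.1, 523.32], [0.0, 0.31, -0.95, 374.63], [0.0, 0.0, 0.0, 1.0]] 296.22530863208885
panel []
lid_hinge []
lid_edge []
stud []
detector []
beacon []
meter []
panel (array([529.82519143, -24.46027945,   4.32139305]), [np.float64(0.036969777144353386), np.float64(0.036969777144257115)])
lid_hinge (array([ 477.41790673, -108.20034598,   78.52539728]), [np.float64(0.39645821852275853), np.float64(0.39645821852277996)])
lid_edge (array([538.28342977, -79.35378108, 203.90471738]), [np.float64(1.1958559749548692), np.float64(1.1958559749548954)])
stud (array([ 502.54475734, -100.14860172,  170.14932049]), [np.float64(1.6338211873510473), np.float64(1.6338211873511657)])
```

View pics/a.png

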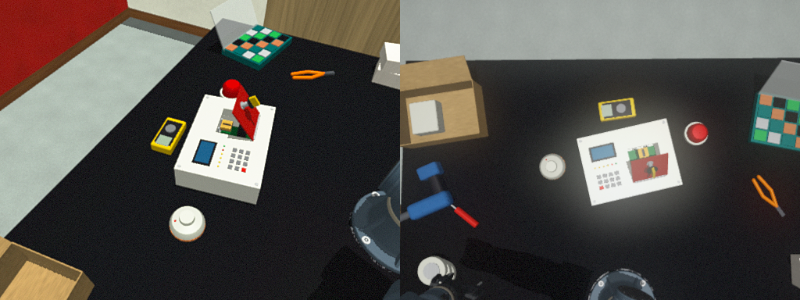

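The side and top views show the panel turned about 10° with its cover standing up. The beacon is to its right, the detector to its left and the meter beyond it. Next I'll fit the panel pose.

```bash
cat > fit.py <<'E'
from h import *
from scipy.optimize import minimize,least_squares
C={n:cam(n) for n in("side","top")}
M={}
for n in C:
    m=r.trace(n,"panel")[0]["pixels"]; 
    l=r.trace(n,"lid")
    print(n,"lid",l and l[0]["rect"],r.trace(n,"panel")[0]["rect"]); 
    k=max(cv2.findContours(m.astype(np.uint8),cv2.RETR_EXTERNAL,cv2.CHAIN_APPROX_NONE)[0],key=cv2.contourArea)
    M[n]=(cv2.convexHull(k) if n=="top" else k, l[0]["pixels"] if l else np.zeros_like(m))
def box(p,z=(0,85)):
    c,s=np.cos(p[2]),np.sin(p[2])
    return [np.array([p[0]+c*a-s*b,p[1]+s*a+c*b,h]) for a in(-125,125) for b in(-170,170) for h in z]
def cost(p):
    t=0
    for n in C:
        a=np.zeros((384,512),np.uint8); cv2.drawContours(a,[M[n][0]],-1,1,-1)
        h=cv2.convexHull((np.array([proj(*C[n],X) for X in box(p)])*16).astype(np.int32)); b=np.zeros((384,512),np.uint8); cv2.fillPoly(b,[h],255,cv2.LINE_AA,4)
        t+=(np.abs(a-b/255.)*(~M[n][1])).sum()
    return t
b=minimize(cost,[530,-24,.187],method="Nelder-Mead",options=dict(initial_simplex=[[530,-24,.187],[540,-24,.187],[530,-14,.187],[530,-24,.22]]))
p=b.x;print(p,b.fun)
c,s=np.cos(p[2]),np.sin(p[2]);
def W(v): return np.array([p[0]+c*v[0]-s*v[1],p[1]+s*v[0]+c*v[1],v[2]])
print("hinge",W([-75,-60,85]),"stud shut",W([20,-60,121]))
L={(n,t):r.landmark_of(n,t) for n in C for t in("lid_edge","stud")}
f={"lid_edge":lambda a:W([-75+125*np.cos(a)-4*np.sin(a),-60,85+125*np.sin(a)+4*np.cos(a)]),"stud":lambda a:W([-75+95*np.cos(a)-36*np.sin(a),-60,85+95*np.sin(a)+36*np.cos(a)])}
for k in L:
  if L[k]:
    q=least_squares(lambda a:proj(*C[k[0]],f[k[1]](a[0]))-L[k][0]["point"],[1.1]); print(k,q.x,q.fun)
for n in C:
    for t,h in(("detector",0),("beacon",0),("meter",0)):
        l=r.landmark_of(n,t)
        if l: o,d=ray(*C[n],l[0]["point"]); print(n,t,np.round(o-d*o[2]/d[2]))
E
python3 fit.py
```

```text
side lid [295.6, 110.7, 333.8, 176.6] [225.9, 110.1, 352.7, 259.1]
top lid [297.5, 193.6, 345.0, 234.0] [225.6, 153.6, 355.9, 262.2]
[ 5.35470965e+02 -2.91101442e+01  2.15393253e-01] 638.8627450980391
hinge [ 475.02793044 -103.75356014   85.        ] stud shut [567.83271025 -83.44905709 121.        ]
('side', 'lid_edge') [0.98794005] [0.45141488 1.62096188]
('side', 'stud') [0.92767344] [-0.05701216 -1.69694862]
('top', 'lid_edge') [0.95589969] [ 3.35524431 -1.17150212]
('top', 'stud') [0.93497529] [ 2.36670459 -0.67417986]
side detector [521. 266.   0.]
side beacon [ 635. -296.    0.]
side meter [745.   2.   0.]
top detector [524. 260.   0.]
top beacon [ 636. -307.    0.]
top meter [734.   6.   0.]
```

```bash
cat >> h.py <<'E'
PAN=[535.5,-29.1,.2154]
def PW(v,p=None):
    p=p or PAN; c,s=np.cos(p[2]),np.sin(p[2]); return np.array([p[0]+c*v[0]-s*v[1],p[1]+s*v[0]+c*v[1],v[2]])
def goto(v,turn=0):
    """shift/turn for TCP at panel coords v, pointing down, tool x = panel y turned clockwise by turn deg"""
    t=T(); a=np.pi/2+PAN[2]-np.radians(turn); G=np.array([[np.cos(a),np.sin(a),0],[np.sin(a),-np.cos(a),0],[0,0,-1]])
    print("xyz",np.round(t[:3,:3].T@(PW(v)-t[:3,3]),1).tolist(),"rot",np.round(np.degrees(R.from_matrix(t[:3,:3].T@G).as_rotvec()),2).tolist())
E
python3 -c "
from h import *
goto([-130,-60,300])"
```

```text
xyz [-502.6, 436.3, -82.6] rot [0.0, 0.01, -30.61]
```

```bash
python3 -m pendant '{"xyz":[[-502.6,436.3,-82.6],[-502.6,436.3,-82.6],[-502.6,436.3,-82.6],[-502.6,436.3,-82.6],[-502.6,436.3,-82.6],[-502.6,436.3,-82.6],[-502.6,436.3,-82.6],[-502.6,436.3,-82.6],[-502.6,436.3,-82.6],[-502.6,436.3,-82.6]],"rot":[[0,0,-30.6],[0,0,-30.6],[0,0,-30.6],[0,0,-30.6],[0,0,-30.6],[0,0,-30.6],[0,0,-30.6],[0,0,-30.6],[0,0,-30.6],[0,0,-30.6]]}' 0 20
python3 -c "
from h import *
goto([-130,-60,300])"
```

```text
time_s: 3.33
tcp_pos: [321.7, 121.7, 268.4]
orientation: [1.969, 2.447, 0.001]
wrist_force: [1.1, 0.8, 0.8]
grip_width: -0.001
xyz [-253.1, 46.6, -31.6] rot [0.07, -0.0, 0.03]
```

```bash
python3 -m pendant '{"xyz":[[-253,46.6,-31.6],[-253,46.6,-31.6],[-253,46.6,-31.6],[-253,46.6,-31.6],[-253,46.6,-31.6],[-253,46.6,-31.6],[-253,46.6,-31.6],[-253,46.6,-31.6],[-253,46.6,-31.6],[-253,46.6,-31.6]],"rot":[[0,0,0],[0,0,0],[0,0,0],[0,0,0],[0,0,0],[0,0,0],[0,0,0],[0,0,0],[0,0,0],[0,0,0]]}'
python3 - <<'E'
from h import *
st()
c,P=cam("wrist","w1.png")
from scipy.optimize import least_squares
for t in("lid_hinge","lid_edge","stud"): 
    l=r.landmark_of("wrist",t); print(t,[(np.round(x["point"]).tolist(),round(x["score"],2)) for x in l[:2]])
a=.95
for n,v in dict(hinge=[-75,-60,85],edge=[-75+125*np.cos(a)-4*np.sin(a),-60,85+125*np.sin(a)+4*np.cos(a)],stud=[-75+95*np.cos(a)-36*np.sin(a),-60,85+95*np.sin(a)+36*np.cos(a)],c1=[-125,-170,85],c2=[-125,170,85],c3=[125,-170,85],c4=[125,170,85]).items(): print(n,proj(c,P,PW(v)).round())
E
```

```text
time_s: 4.17
tcp_pos: [420.7, -114.5, 299.9]
orientation: [-1.969, -2.448, -0.002]
wrist_force: [-0.6, 1.0, 0.0]
grip_width: 0.0
{'time_s': 4.167, 'joint_positions': [-0.267, 0.068, -0.012, 1.491, 0.001, -0.483], 'dq': [0.017, -0.01, -0.004, -0.002, 0.0, -0.001], 'joint_torque': [-1.058, -39.976, 35.593, -0.1, -0.036, -0.01], 'tcp_pos': [420.729, -114.546, 299.878], 'orientation': [-1.969, -2.448, -0.002], 'wrist_force': [-0.584, 1.003, 0.014], 'wrist_torque': [0.022, -0.005, -0.045], 'grip_width': 0.0}
lid_hinge [([253.0, 194.0], 0.83)]
lid_edge []
stud []
hinge [253. 196.]
edge [253. 290.]
stud [253. 251.]
c1 [167. 159.]
c2 [432. 159.]
c3 [182. 318.]
c4 [402. 317.]
```

View pics/w1.png

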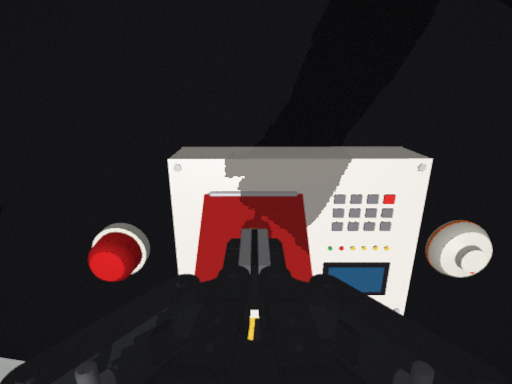

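The wrist view shows the red cover's hinge line at about (210–298, 194), as predicted. The shut fingers are in front of the cover and hide the stud. I'll push the cover on its +y side, clear of the stud.

```bash
python3 -m pendant '{"xyz":[[15,20,25],[30,50,50],[44,70,75],[44,76,82],[44,82,88],[44,88,94],[44,95,100],[44,95,100]],"rot":[[0,0,0],[0,0,0],[0,0,0],[0,0,0],[0,0,0],[0,0,0],[0,0,0],[0,0,0]]}' 
python3 -c "
from h import *
goto([-8,-16,174]);goto([19,-16,108])"
```

```text
time_s: 5.03
tcp_pos: [505.2, -51.0, 200.0]
orientation: [1.967, 2.448, 0.002]
wrist_force: [-0.4, 0.0, -0.1]
grip_width: 0.001
xyz [-1.1, 26.2, 26.1] rot [0.11, 0.01, 0.11]
xyz [-1.1, 53.1, 92.1] rot [0.11, 0.01, 0.11]
```

```bash
python3 -m pendant '{"xyz":[[0,6,8],[0,16,16],[0,26,25],[0,34,36],[0,41,47],[0,46,59],[0,50,71],[0,52,81],[0,53,88],[0,53,88]],"rot":[[0,0,0],[0,0,0],[0,0,0],[0,0,0],[0,0,0],[0,0,0],[0,0,0],[0,0,0],[0,0,0],[0,0,0]]}' 
python3 -c "
from h import *
goto([19,-16,108])"
```

```text
time_s: 5.87
tcp_pos: [556.4, -39.5, 110.1]
orientation: [-1.967, -2.448, 0.0]
wrist_force: [-0.2, -0.6, -0.5]
grip_width: 0.003
xyz [-1.4, 0.8, 2.1] rot [-0.05, -0.04, 0.12]
```

```bash
python3 -m pendant '{"xyz":[[0,0,1],[0,0,2],[0,0,3],[0,0,3]],"rot":[[0,0,0],[0,0,0],[0,0,0],[0,0,0]]}'
python3 - <<'E'
from h import *
C={n:cam(n,n+"2.png") for n in("side","top")}
cv2.imwrite("pics/b.png",np.hstack([cv2.resize(cv2.imread(f"pics/{n}2.png")[y:y+110,x:x+110],(400,400),interpolation=cv2.INTER_CUBIC) for n,x,y in(("side",240,90),("top",260,150))]))
E
```

```text
time_s: 6.2
tcp_pos: [556.5, -39.5, 107.4]
orientation: [-1.967, -2.449, -0.0]
wrist_force: [-0.2, 0.8, 0.0]
grip_width: -0.0
```

View pics/b.png

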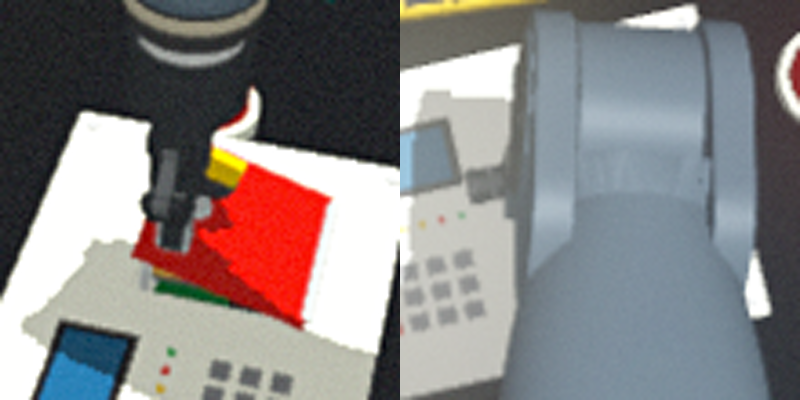

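The cover is nearly shut, but a gap still shows under its free edge at (150–300, 270–320). I'll keep pressing gently.

```bash
python3 -m pendant '{"xyz":[[0,0,1],[0,0,2],[0,0,3],[0,0,4],[0,0,4]],"rot":[[0,0,0],[0,0,0],[0,0,0],[0,0,0],[0,0,0]]}'
```

```text
time_s: 6.72
tcp_pos: [556.4, -39.6, 103.2]
orientation: [-1.967, -2.449, 0.0]
wrist_force: [0.6, -0.0, 1.0]
grip_width: -0.0
```

```bash
python3 -m pendant '{"xyz":[[0,0,1],[0,0,2],[0,0,3],[0,0,4],[0,0,4]],"rot":[[0,0,0],[0,0,0],[0,0,0],[0,0,0],[0,0,0]]}'
python3 - <<'E'
from h import *
C={n:cam(n,n+"3.png") for n in("side",)}
for t in ("lid_edge","lid_hinge","stud"): print(t,r.landmark_of("side",t))
for n,v in dict(edge=[50,-60,89],hinge=[-75,-60,85],stud=[20,-60,121]).items(): print(n,proj(*C["side"],PW(v)))
cv2.imwrite("pics/c.png",cv2.resize(cv2.imread(f"pics/side3.png")[90:200,240:350],(550,550),interpolation=cv2.INTER_CUBIC))
E
```

```text
time_s: 7.13
tcp_pos: [556.2, -39.6, 99.0]
orientation: [-1.967, -2.448, 0.001]
wrist_force: [-0.1, 1.3, -0.1]
grip_width: -0.001
lid_edge [{'point': [283.2, 141.6], 'score': 0.81}]
lid_hinge [{'point': [326.8, 162.5], 'score': 0.8}]
stud [{'point': [295.5, 141.8], 'score': 0.46}]
edge [278.60824104 151.12089905]
hinge [326.6909798  161.84784497]
stud [290.79412061 144.29469805]
```

View pics/c.png

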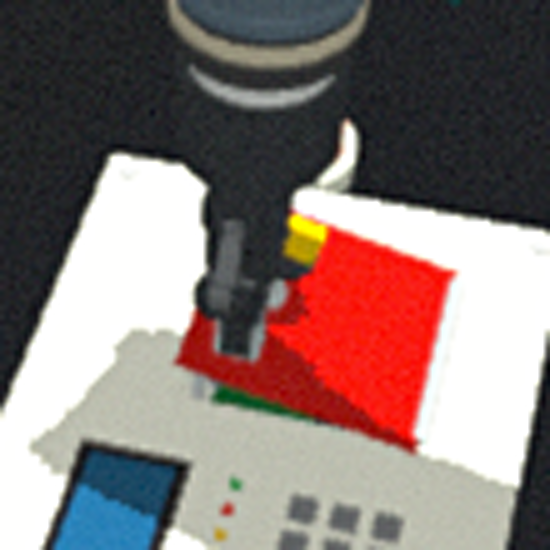

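Run:
```python
from h import *
c,P=cam("side"); t=T()
for z in(-54,0,10,19): print(z,proj(c,P,(t@[0,0,z,1])[:3]),(t@[0,0,z,1])[:3])
print(proj(c,P,PW([17,-15,89])),[proj(c,P,PW(v)).round(1).tolist() for v in([50,5,89],[-75,5,89],[50,5,110])])
```

```text
-54 [288.18780283 147.35266224] [556.22815144 -39.56633695 153.09402027]
0 [286.89854428 163.14570552] [556.15815886 -39.54951647  99.09406825]
10 [286.67161477 165.92552621] [556.14519727 -39.54640157  89.09407714]
19 [286.47035975 168.39084181] [556.13353184 -39.54359815  80.09408513]
[287.07126922 165.91945929] [[272.2, 168.9], [322.4, 179.4], [272.5, 163.0]]
```

Run:
```python
from h import *
c,P=cam("wrist","w4.png"); H=np.array(c["hand_eye"]); print(H.round(2).tolist())
for z in(-20,-10,0,10,19): print(z,proj(c,H,[0,0,z]),proj(c,H,[0,-11,z]),proj(c,H,[0,11,z]))
for n,v in dict(edge=[50,-60,89],c2=[-75,5,89],c1=[50,5,89],c1b=[50,5,110],stud=[20,-60,121]).items(): print(n,proj(c,P,PW(v)).round())
```

```text
[[1.0, -0.0, 0.0, -0.0], [0.0, 0.95, 0.31, -79.3], [-0.0, -0.31, 0.95, -157.33], [0.0, 0.0, 0.0, 1.0]]
-20 [254.13574449 249.13474832] [254.10691625 230.11112458] [254.16334052 267.34524185]
-10 [254.12120492 239.93051949] [254.09377272 221.83633994] [254.147531   257.29510324]
0 [254.10825448 231.73228119] [254.08209424 214.48390176] [254.13341642 248.32245149]
10 [254.09664613 224.38365241] [254.07164877 207.90773739] [254.1207381  240.26282476]
19 [254.08718135 218.39200918] [254.06314801 202.55590307] [254.11038235 233.67965992]
edge [185. 269.]
c2 [292.  63.]
c1 [284. 269.]
c1b [288. 290.]
stud [167. 254.]
```

View pics/w4.png

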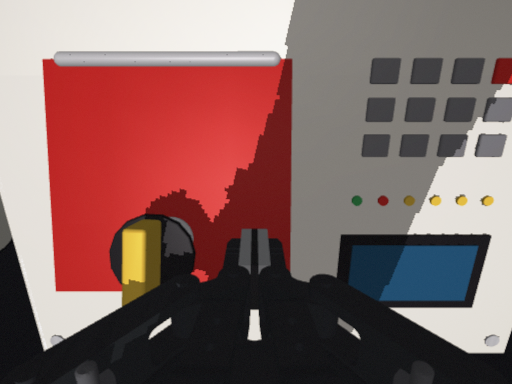

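The wrist view shows the cover still about 0.17 rad open and the wing at (125–160, 220–305). The visible fingertips end at row 229, about 25 mm short of the stated 19 mm ahead of the TCP. I'll go by feel, shifted away from the stud.

```bash
python3 -m pendant '{"xyz":[[4,0,-6],[9,0,-6],[9,0,0],[9,0,2],[9,0,4],[9,0,6],[9,0,8],[9,0,10],[9,0,10]],"rot":[[0,0,0],[0,0,0],[0,0,0],[0,0,0],[0,0,0],[0,0,0],[0,0,0],[0,0,0],[0,0,0]]}'
python3 - <<'E'
from h import *
st()
c,P=cam("wrist","w5.png"); 
for n in("side","wrist"):
    c,P=cam(n)
    for t in ("lid_edge","stud"): print(n,t,r.landmark_of(n,t))
E
```

```text
time_s: 8.18
tcp_pos: [554.0, -30.9, 88.7]
orientation: [-1.967, -2.448, 0.001]
wrist_force: [-0.5, 0.5, -0.3]
grip_width: -0.001
{'time_s': 8.183, 'joint_positions': [-0.056, 0.362, -0.177, 1.033, 0.0, -0.273], 'dq': [0.0, -0.002, 0.003, 0.012, -0.002, -0.0], 'joint_torque': [0.037, -60.062, 31.211, -0.065, 0.01, -0.001], 'tcp_pos': [554.047, -30.873, 88.659], 'orientation': [-1.967, -2.448, 0.001], 'wrist_force': [-0.485, 0.492, -0.335], 'wrist_torque': [-0.035, 0.045, -0.024], 'grip_width': -0.001}
side lid_edge [{'point': [280.0, 146.1], 'score': 0.56}]
side stud [{'point': [329.0, 163.5], 'score': 0.24}]
wrist lid_edge [{'point': [142.9, 57.2], 'score': 0.71}]
wrist stud [{'point': [132.8, 269.7], 'score': 0.8}]
```

```bash
python3 -m pendant '{"xyz":[[0,0,1.5],[0,0,3],[0,0,4],[0,0,5],[0,0,6],[0,0,6]],"rot":[[0,0,0],[0,0,0],[0,0,0],[0,0,0],[0,0,0],[0,0,0]]}'
python3 - <<'E'
from h import *
c,P=cam("side","s6.png")
for t in ("lid_edge","stud"): print(t,r.landmark_of("side",t))
E
```

```text
time_s: 9.03
tcp_pos: [554.1, -30.8, 82.9]
orientation: [-1.967, -2.448, 0.001]
wrist_force: [0.2, -0.6, 1.1]
grip_width: 0.004
lid_edge [{'point': [280.1, 147.3], 'score': 0.67}]
stud [{'point': [292.2, 144.0], 'score': 0.46}]
```

```bash
python3 -m pendant '{"xyz":[[0,0,1],[0,0,2],[0,0,3],[0,0,3]],"rot":[[0,0,0],[0,0,0],[0,0,0],[0,0,0]]}'
python3 -m pendant '{"xyz":[[0,0,1],[0,0,2],[0,0,2]],"rot":[[0,0,0],[0,0,0],[0,0,0]]}'
python3 - <<'E'
from h import *
c,P=cam("side","s7.png")
for t in ("lid_edge","stud"): print(t,r.landmark_of("side",t))
cv2.imwrite("pics/d.png",cv2.resize(cv2.imread(f"pics/s7.png")[90:200,240:350],(550,550),interpolation=cv2.INTER_CUBIC))
E
```

```text
time_s: 9.52
tcp_pos: [553.9, -30.8, 79.8]
orientation: [-1.966, -2.448, 0.002]
wrist_force: [0.4, -0.4, 0.9]
grip_width: 0.003
time_s: 9.77
tcp_pos: [553.8, -30.8, 77.6]
orientation: [-1.966, -2.448, 0.002]
wrist_force: [-0.3, 0.9, 0.4]
grip_width: 0.001
lid_edge [{'point': [279.5, 149.2], 'score': 0.64}]
stud [{'point': [292.4, 147.0], 'score': 0.48}]
```

View pics/d.png

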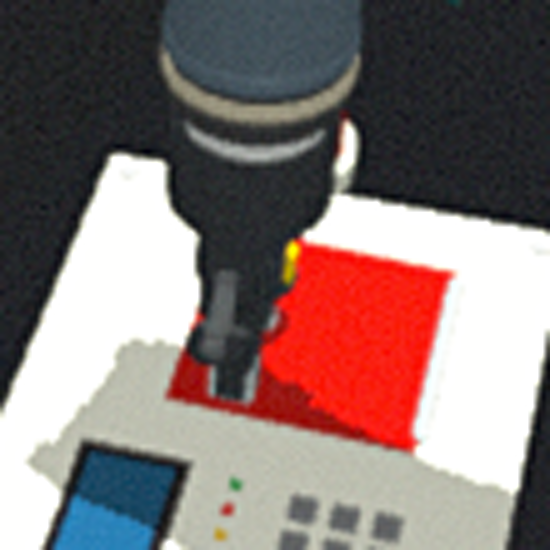

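The cover's free corner is now at crop (168, 398), within about 1.5 px of where a shut cover should be. I'll press on until it bottoms.

```bash
for i in 1 2 3; do python3 -m pendant '{"xyz":[[0,0,1],[0,0,1]],"rot":[[0,0,0],[0,0,0]]}' | grep -E "tcp|wrist_f"; done
python3 - <<'E'
from h import *
st()
c,P=cam("side")
for t in ("lid_edge","stud"): print(t,r.landmark_of("side",t))
E
```

```text
tcp_pos: [553.6, -30.8, 76.5]
wrist_force: [0.4, -0.2, -0.4]
tcp_pos: [553.6, -30.8, 75.4]
wrist_force: [0.5, -0.1, 0.0]
tcp_pos: [553.6, -30.8, 75.0]
wrist_force: [-1.0, -0.6, 4.9]
{'time_s': 10.417, 'joint_positions': [-0.056, 0.373, -0.199, 1.001, 0.0, -0.273], 'dq': [0.001, -0.001, -0.002, -0.003, 0.0, -0.001], 'joint_torque': [-0.053, -56.829, 29.493, -0.692, -0.032, 0.0], 'tcp_pos': [553.622, -30.829, 74.969], 'orientation': [-1.966, -2.448, 0.002], 'wrist_force': [-1.047, -0.61, 4.909], 'wrist_torque': [0.046, 0.324, 0.047], 'grip_width': -0.003}
lid_edge [{'point': [279.2, 146.9], 'score': 0.63}]
stud [{'point': [289.0, 145.3], 'score': 0.55}]
```

```bash
for i in 1 2; do python3 -m pendant '{"xyz":[[0,0,0.7],[0,0,0.7]],"rot":[[0,0,0],[0,0,0]]}' | grep -E "tcp|wrist_f"; done
python3 - <<'E'
from h import *
st()
E
python3 -m pendant '{"xyz":[[0,0,-20],[0,0,-45],[0,-30,-85],[-10,-60,-120],[-10,-60,-120],[-10,-60,-120]],"rot":[[0,0,0],[0,0,0],[0,0,0],[0,0,0],[0,0,0],[0,0,0]]}' 1
python3 - <<'E'
from h import *
goto([-30,-90,220])
c,P=cam("side","s8.png")
for n in("side","wrist"):
    c,P=cam(n,n+"8.png")
    for t in ("lid_edge","stud","lid_hinge"): print(n,t,r.landmark_of(n,t))
    for k,v in dict(edge=[50,-60,89],hinge=[-75,-60,85],stud=[20,-60,121]).items(): print(k,proj(c,P,PW(v)))
E
```

```text
tcp_pos: [553.6, -30.8, 74.9]
wrist_force: [-2.5, 0.9, 7.8]
tcp_pos: [553.7, -30.8, 75.0]
wrist_force: [-2.7, 0.3, 8.3]
{'time_s': 10.9, 'joint_positions': [-0.056, 0.373, -0.2, 0.999, 0.0, -0.273], 'dq': [0.0, 0.001, -0.0, -0.0, 0.003, -0.001], 'joint_torque': [-0.078, -56.0, 29.312, -0.999, -0.041, -0.0], 'tcp_pos': [553.662, -30.843, 74.974], 'orientation': [-1.967, -2.449, 0.001], 'wrist_force': [-2.676, 0.32, 8.292], 'wrist_torque': [0.042, 0.475, -0.025], 'grip_width': 0.001}
time_s: 11.4
tcp_pos: [497.1, -54.4, 198.1]
orientation: [1.967, 2.446, 0.003]
wrist_force: [1.3, 0.5, -0.3]
grip_width: 0.845
xyz [-73.5, 13.0, -21.8] rot [0.19, 0.08, 0.04]
side lid_edge [{'point': [277.5, 150.3], 'score': 0.71}]
side stud [{'point': [290.3, 145.3], 'score': 0.67}, {'point': [290.3, 196.7], 'score': 0.24}]
side lid_hinge [{'point': [330.7, 162.8], 'score': 0.87}]
edge [278.60824104 151.12089905]
hinge [326.6909798  161.84784497]
stud [290.79412061 144.29469805]
wrist lid_edge [{'point': [213.5, 266.3], 'score': 0.74}]
wrist stud [{'point': [203.0, 257.8], 'score': 0.67}]
wrist lid_hinge [{'point': [203.7, 141.7], 'score': 0.65}, {'point': [266.2, 190.0], 'score': 0.47}]
edge [210.10510472 267.45811529]
hinge [204.54089425 144.74236256]
stud [203.54071218 258.55987239]
```

View pics/wrist8.png

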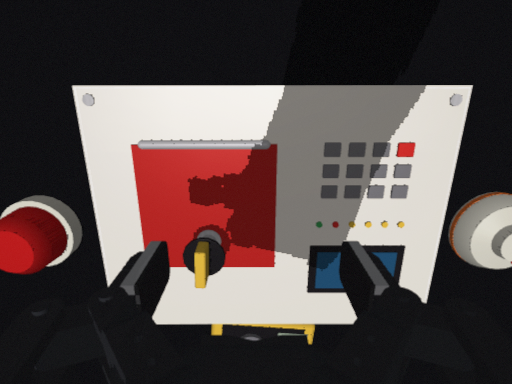

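The cover is shut: the hinge, edge and stud landmarks all match the shut prediction within 3 px. The cover bottomed with the TCP at 75 mm, not 108, so the real fingertips are about 14 mm behind the TCP when shut. The nominal grasp point is therefore at about tool z = -33, and I'll allow for that. Next, over the stud.

```bash
python3 -c "
from h import *
goto([20,-60,165])"
```

```text
xyz [-44.7, 62.5, 28.8] rot [-0.14, -0.05, 0.13]
```

```bash
python3 -m pendant '{"xyz":[[-22,30,14],[-44.7,62.5,28.8],[-44.7,62.5,28.8],[-44.7,62.5,28.8],[-44.7,62.5,28.8]],"rot":[[0,0,0],[0,0,0],[0,0,0],[0,0,0],[0,0,0]]}' 1
python3 - <<'E'
from h import *
goto([20,-60,112])
c,P=cam("wrist","w9.png")
for t in ("stud","lid_edge","lid_hinge"): print(t,r.landmark_of("wrist",t))
for k,v in dict(edge=[50,-60,89],hinge=[-75,-60,85],stud=[20,-60,121],wt=[37,-60,141],wb=[3,-60,141],wbr=[3,-55.5,141]).items(): print(k,proj(c,P,PW(v)))
hsv=cv2.cvtColor(c["color"],cv2.COLOR_RGB2HSV); m=cv2.inRange(hsv,(18,120,60),(35,255,255)); m[:,:180]=0;m[:,330:]=0;m[320:]=0
n,l,s,ce=cv2.connectedComponentsWithStats(m); print(s[1:],ce[1:])
E
```

```text
time_s: 12.27
tcp_pos: [567.4, -83.3, 164.2]
orientation: [-1.965, -2.446, 0.004]
wrist_force: [-0.9, -0.9, 0.1]
grip_width: 0.995
xyz [-0.3, 0.6, 52.2] rot [-0.25, -0.1, 0.12]
stud [{'point': [255.1, 202.4], 'score': 0.74}]
lid_edge []
lid_hinge [{'point': [251.8, 66.5], 'score': 0.97}]
edge [253.59183319 224.24833788]
hinge [253.61805065  68.81509944]
stud [253.63256224 205.38092877]
wt [253.65309136 239.47579324]
wb [253.66591311 192.18121537]
wbr [260.63856108 192.18045141]
[[247 183  15  55 750]
 [241 295  89  25 974]] [[253.93333333 209.77733333]
 [279.42710472 301.81416838]]
```

View pics/w9.png

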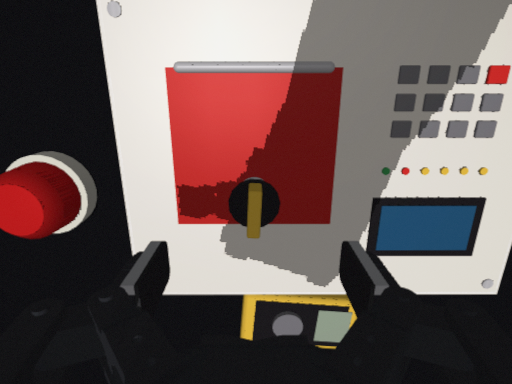

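The stud is centred between the open jaws. The wing is at columns 247–262, rows 183–238, about 1 mm nearer the robot than predicted. I'll descend and grip.

```bash
python3 -m pendant '{"xyz":[[0,-0.6,20],[0,-0.6,38],[0,-0.6,48],[0,-0.6,52],[0,-0.6,52]],"rot":[[0,0,0],[0,0,0],[0,0,0],[0,0,0],[0,0,0]]}' 1 
python3 -m pendant '{"xyz":[[0,0,0],[0,0,0],[0,0,0],[0,0,0],[0,0,0],[0,0,0],[0,0,0],[0,0,0],[0,0,0],[0,0,0]],"rot":[[0,0,0],[0,0,0],[0,0,0],[0,0,0],[0,0,0],[0,0,0],[0,0,0],[0,0,0],[0,0,0],[0,0,0]]}' 0 40
python3 -c "
from h import *
st(); cam('wrist','w10.png')"
```

```text
time_s: 12.88
tcp_pos: [566.2, -83.0, 113.8]
orientation: [-1.965, -2.449, 0.002]
wrist_force: [-0.5, -0.0, 0.4]
grip_width: 0.998
time_s: 13.72
tcp_pos: [566.5, -83.3, 114.0]
orientation: [-1.966, -2.449, 0.002]
wrist_force: [0.7, -2.0, 1.6]
grip_width: 0.09
{'time_s': 13.717, 'joint_positions': [-0.146, 0.372, -0.092, 1.109, -0.0, -0.364], 'dq': [-0.001, 0.0, -0.001, -0.002, 0.001, -0.002], 'joint_torque': [1.502, -60.639, 30.907, 0.587, 0.818, 0.003], 'tcp_pos': [566.508, -83.329, 113.98], 'orientation': [-1.966, -2.449, 0.002], 'wrist_force': [0.667, -1.983, 1.557], 'wrist_torque': [-0.576, -0.183, -0.013], 'grip_width': 0.09}
```

View pics/w10.png

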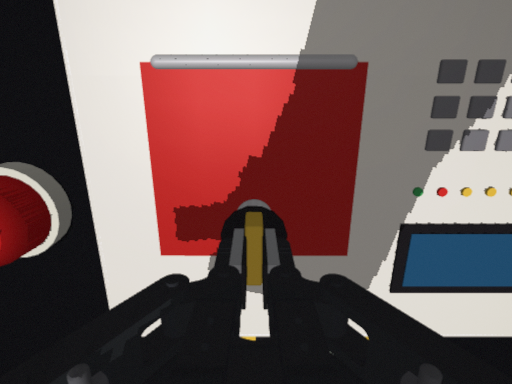

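The wing is gripped between the pads at opening 0.09, with the pads at rows 229–270. Now I'll push in by feel.

```bash
for i in 1 2 3 4 5; do python3 -m pendant '{"xyz":[[0,0,1],[0,0,2]],"rot":[[0,0,0],[0,0,0]]}' | grep -E "tcp|wrist_f"; done
```

```text
tcp_pos: [566.5, -83.4, 112.0]
wrist_force: [0.4, -2.1, 3.0]
tcp_pos: [566.5, -83.3, 109.9]
wrist_force: [0.8, -1.7, 3.3]
tcp_pos: [566.6, -83.4, 107.8]
wrist_force: [-0.5, -2.2, 3.9]
tcp_pos: [566.6, -83.4, 105.7]
wrist_force: [-0.2, -2.1, 3.0]
tcp_pos: [566.6, -83.4, 103.7]
wrist_force: [-0.1, -2.0, 4.3]
```

```bash
for i in 1 2 3 4 5; do python3 -m pendant '{"xyz":[[0,0,0.5],[0,0,1]],"rot":[[0,0,0],[0,0,0]]}' | grep -E "tcp|wrist_f"; done
```

```text
tcp_pos: [566.6, -83.3, 102.6]
wrist_force: [-0.2, -2.6, 3.7]
tcp_pos: [566.6, -83.4, 101.6]
wrist_force: [-1.0, -1.8, 3.9]
tcp_pos: [566.6, -83.4, 100.6]
wrist_force: [-0.4, -2.5, 4.0]
tcp_pos: [566.6, -83.4, 99.5]
wrist_force: [-1.0, -2.0, 4.1]
tcp_pos: [566.6, -83.4, 98.6]
wrist_force: [-1.0, -2.9, 4.2]
```

```bash
for i in 1 2 3 4; do python3 -m pendant '{"xyz":[[0,0,0.5],[0,0,1]],"rot":[[0,0,0],[0,0,0]]}' | grep -E "tcp|wrist_f"; done
```

```text
tcp_pos: [566.6, -83.4, 97.5]
wrist_force: [-0.0, -1.9, 5.2]
tcp_pos: [566.6, -83.4, 96.5]
wrist_force: [-1.1, -2.4, 5.0]
tcp_pos: [566.8, -83.4, 96.3]
wrist_force: [-3.0, -2.3, 17.0]
tcp_pos: [566.9, -83.4, 96.3]
wrist_force: [-5.0, -1.8, 20.3]
```

Bottomed at about 17.5 mm. I'll ease the push now.

```bash
python3 -m pendant '{"xyz":[[0,0,0.4],[0,0,0.4],[0,0,0.4]],"rot":[[0,0,0],[0,0,0],[0,0,0]]}' | grep -E "tcp|wrist_f"
```

```text
tcp_pos: [566.8, -83.4, 96.4]
wrist_force: [-2.0, -1.6, 10.1]
```

```bash
python3 -m pendant '{"xyz":[[0,0,0.4],[0,0,0.4],[0,0,0.4],[0,0,0.4],[0,0,0.4]],"rot":[[0,0,4],[0,0,8],[0,0,12],[0,0,16],[0,0,16]]}' | grep -vE time
python3 -c "
from h import *
st();goto([20,-60,112])"
```

```text
tcp_pos: [566.7, -83.3, 96.3]
orientation: [2.292, 2.147, 0.001]
wrist_force: [-2.2, -1.3, 9.2]
grip_width: 0.094
{'time_s': 16.767, 'joint_positions': [-0.146, 0.382, -0.124, 1.064, -0.0, -0.08], 'dq': [0.0, -0.001, -0.001, -0.0, -0.0, -0.104], 'joint_torque': [0.928, -57.286, 29.604, -0.703, 0.475, 1.181], 'tcp_pos': [566.702, -83.268, 96.346], 'orientation': [2.292, 2.147, 0.001], 'wrist_force': [-2.184, -1.291, 9.165], 'wrist_torque': [-0.282, 0.379, -0.021], 'grip_width': 0.094}
xyz [-0.1, 1.2, -15.7] rot [0.06, 0.03, -16.1]
```

```bash
python3 -m pendant '{"xyz":[[0,0,0.4],[0,0,0.4],[0,0,0.4],[0,0,0.4],[0,0,0.4],[0,0,0.4],[0,0,0.4],[0,0,0.4],[0,0,0.4]],"rot":[[0,0,5],[0,0,10],[0,0,15],[0,0,20],[0,0,25],[0,0,30],[0,0,35],[0,0,40],[0,0,40]]}' | grep -vE time
python3 -c "
from h import *
st();goto([20,-60,112])"
```

```text
tcp_pos: [566.9, -83.0, 96.4]
orientation: [2.892, 1.226, 0.003]
wrist_force: [-0.8, -1.4, 7.5]
grip_width: 0.089
{'time_s': 17.517, 'joint_positions': [-0.145, 0.382, -0.124, 1.063, 0.0, 0.624], 'dq': [-0.001, 0.002, -0.001, 0.002, -0.001, -0.13], 'joint_torque': [0.437, -57.543, 29.409, -0.396, 0.191, 1.488], 'tcp_pos': [566.914, -82.95, 96.368], 'orientation': [2.892, 1.226, 0.003], 'wrist_force': [-0.842, -1.434, 7.519], 'wrist_torque': [-0.078, 0.217, -0.038], 'grip_width': 0.089}
xyz [0.3, 1.0, -15.6] rot [0.1, -0.04, -56.4]
```

```bash
python3 -m pendant '{"xyz":[[0,0,0.5],[0,0,0.5],[0,0,0.5],[0,0,0.5],[0,0,0.5],[0,0,0.5],[0,0,0.5]],"rot":[[0,0,5],[0,0,10],[0,0,15],[0,0,20],[0,0,24],[0,0,27],[0,0,27]]}' | grep -vE time
for i in 1 2; do python3 -m pendant '{"xyz":[[0,0,0.5],[0,0,0.5],[0,0,0.5]],"rot":[[0,0,1],[0,0,2],[0,0,2]]}' | grep -E "wrist_f|tcp"
python3 -c "
from h import *
s=r.observe();print(s['wrist_torque'],s['joint_positions'][5]);goto([20,-60,112])"; done
```

```text
tcp_pos: [567.2, -82.8, 96.4]
orientation: [3.1, 0.512, 0.004]
wrist_force: [-1.0, -1.9, 8.7]
grip_width: 0.088
tcp_pos: [567.3, -82.8, 96.4]
wrist_force: [-1.6, -1.7, 10.3]
[-0.3760102   0.35473532 -0.03600738] 1.1341172768367882
xyz [0.4, 0.8, -15.6] rot [0.17, -0.12, -85.65]
tcp_pos: [567.3, -82.8, 96.4]
wrist_force: [-1.2, -2.0, 9.8]
[-0.46158205  0.43534892  0.46505502] 1.1695188315841034
xyz [0.4, 0.8, -15.6] rot [0.19, -0.13, -87.67]
```

The end stop is felt (0.47 N m at about 87.7°). I'll ease up, release, lift and look.

```bash
python3 -m pendant '{"xyz":[[0,0,-1],[0,0,-2],[0,0,-3],[0,0,-3]],"rot":[[0,0,0],[0,0,0],[0,0,0],[0,0,0]]}' | grep -E "wrist_f|tcp"
python3 -m pendant '{"xyz":[[0,0,0],[0,0,0],[0,0,0],[0,0,0],[0,0,0],[0,0,0],[0,0,0],[0,0,0],[0,0,0]],"rot":[[0,0,0],[0,0,0],[0,0,0],[0,0,0],[0,0,0],[0,0,0],[0,0,0],[0,0,0],[0,0,0]]}' 1
python3 -m pendant '{"xyz":[[0,0,-20],[0,0,-50],[0,0,-80],[0,0,-100],[0,0,-100],[0,0,-100]],"rot":[[0,0,0],[0,0,0],[0,0,0],[0,0,0],[0,0,0],[0,0,0]]}'
python3 - <<'E'
from h import *
c,P=cam("wrist","w11.png"); print(r.landmark_of("wrist","stud"))
for h in(121,105,107,109): print(h,proj(c,P,PW([19,-60,h])))
hsv=cv2.cvtColor(c["color"],cv2.COLOR_RGB2HSV); m=cv2.inRange(hsv,(18,120,60),(35,255,255)); m[:,:200]=0;m[:,310:]=0;m[290:]=0
n,l,s,ce=cv2.connectedComponentsWithStats(m); print(s[1:],ce[1:]); k=1+np.argmax(s[1:,4]); print(cv2.minAreaRect(np.argwhere(l==k)[:,::-1].astype(np.float32)))
c,P=cam("side"); print(r.landmark_of("side","stud"),r.landmark_of("side","lid_edge"))
for h in(121,107): print(h,proj(c,P,PW([19,-60,h])))
E
```

```text
tcp_pos: [567.2, -82.8, 99.4]
wrist_force: [-1.3, -1.8, 4.5]
time_s: 19.68
tcp_pos: [567.2, -82.7, 99.4]
orientation: [3.116, 0.401, 0.006]
wrist_force: [0.2, -0.6, -1.1]
grip_width: 0.999
time_s: 20.18
tcp_pos: [567.6, -82.9, 200.5]
orientation: [3.115, 0.401, 0.009]
wrist_force: [0.4, 0.9, -0.7]
grip_width: 1.0
[{'point': [254.8, 185.2], 'score': 0.83}]
121 [253.04701838 189.08235787]
105 [253.01905769 183.35277403]
107 [253.02237596 184.03273844]
109 [253.02574253 184.72260311]
[[236   6   7   9  43]
 [247 166  12  44 483]] [[239.25581395  10.        ]
 [252.60662526 186.89440994]]
((252.5, 187.5), (43.0, 11.0), 90.0)
[{'point': [288.3, 149.4], 'score': 0.72}, {'point': [279.6, 152.5], 'score': 0.66}] [{'point': [282.0, 151.3], 'score': 0.76}]
121 [291.18513535 144.37072696]
107 [290.82049514 148.40318838]
```

View pics/w11.png

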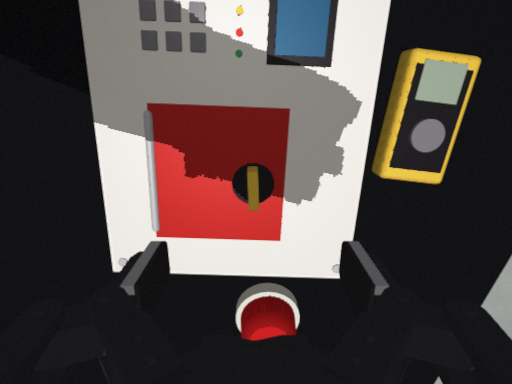

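The last picture shows the wing at (253, 166–210), lying along panel y, so it is turned a quarter. The stud landmark in both cameras puts the stud well in (about 107 mm high against 121 mm when out), and the cover is shut. Handing in.

```bash
python3 -c "
from h import *
C={n:cam(n) for n in('side','top')}
for n in C:
    for t in('detector','beacon','meter'):
        l=r.landmark_of(n,t)
        if l: o,d=ray(*C[n],l[0]['point']); print(n,t,np.round(o-d*o[2]/d[2]))
print(r.hand_in())"
```

```text
side detector [520. 268.   0.]
side beacon [ 639. -296.    0.]
side meter [743.   5.   0.]
top detector [519. 264.   0.]
top meter [723.   4.   0.]
the job is handed in; nothing more can be done
None
```

The hatch cover is shut, and the stud is pushed in, turned a quarter clockwise and let go. I handed the job in at about 20 s of the 64 s allowed; the hand-in gave no verdict.

- **Cover:** I pushed it shut with the closed fingers beside the stud. It bottomed at about 8 N, and the hinge, edge and stud landmarks then matched a shut cover within about 4 px.
- **Push:** The stud bottomed about 17.5 mm in. The wrist force peaked briefly at 20.3 N there, above your 12 N guide and just over your 20 N limit. Less the spring's roughly 5.5 N, the receptacle saw about 15 N, under the 18 N limit. I then eased to about 10 N for the turn.
- **Turn:** The stud turned freely until I felt the end stop at about 87.7° of tool turn (0.47 N m).
- **After letting go:** The wing lies across the cover and the landmarks put the stud about 14 mm in, which fits the expected 4 mm spring-back. The gripper is open and about 100 mm clear.
- **Other objects:** The side view puts the detector, beacon and meter within about 4 mm of where they started. The top view agrees for the detector (about 6 mm). It put the meter 11 mm away, which the side view does not support (about 4 mm) and which I take as landmark noise. It gave no final reading for the beacon.

**Disagreement with the description:** the closed fingertips touched about 14 mm behind the TCP, not 19 mm ahead of it. I worked by feel with that correction.

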